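Show the heel pins to the inspection camera

TASK

Lift the grey touring heel unit up out of the track on the ski off-cut and hold it still in the air in front of the inspection camera: right way up, not rolled to either side, its two steel pins pointing straight into the lens along the line of sight, the pin tips centred on the lens and 10 cm from it. Do not touch the camera or its stand, and leave the other parts on the bench where they lie. Finish while holding the unit there: do not put it down or let go.

Things in the scene. Friction and masses are not known exactly. Their poses are not given: they have to be found in the camera images.
- heel: Loose grey touring heel unit, 0.2-0.4 kg. Origin at its underside, z up, +x where its pins point. Base plate x -42 to 38, 50 (y) by 6 mm high; on it a grey turret x -24 to 20, 34 mm wide in y with flat sides (grip here), z 6 to 42 mm; black disc and small flap on top to 50 mm. Two steel pins 6 mm thick, 16 mm apart in y, stick 14 mm out of the turret's +x face, 27 mm above the underside.
- heel_pins (a point): Point midway between the tips of the two pins, at x 34, y 0, z 27 mm in the heel unit's frame; same axes as heel.
- ski: Fixed ski off-cut, 260 (x) by 95 (y) mm, white top, on two dark blocks. Origin on the bench below its centre, x along it, z up. Top face 45 mm above the bench, with two aluminium rails along x, 170 long, 8 wide, 5 mm high, 54 mm between them: the heel unit's base plate stands loose between them on the top face, pins towards the ski's +x, and lifts straight up.
- camera_stand: Fixed camera stand: dark foot 110 by 110 by 14 mm, origin under its centre on the bench, z up; post 18 mm thick, fork up to 283 mm. The camera head (white box 55 by 48 by 42 mm, then a barrel and a ring 54 mm across at the lens) sits in the fork on a stiff level hinge 270 mm above the bench; it looks to the stand's -x and down by 0.15 to 0.45 rad.
- camera_lens (a point): Centre of the lens front (black disc in a white ring), 60 mm before the head's hinge. The camera looks along this frame's -x; y is level, z the picture's up. Pins pointing straight into the lens point along this frame's +x; the pin tips belong at (-100, 0, 0) mm in it, the heel unit's axes parallel to these.
- adapter: Bystander: orange plastic crampon adapter, a flat plate 75 by 46 by 5 mm with two low ears 22 mm high, loose on the bench. Origin under its centre.
- punch: Bystander: chrome pin punch 130 mm long, 10 mm thick, lying loose on the bench along its x. Origin under its centre.
- bumper: Bystander: black polymer toe bumper, a step-shaped block 60 by 46 by 24 mm, loose on the bench. Origin under its centre.
Not all that is in view belongs to the job. There is more than one size of the heel; the one meant has the size given above.

How it is judged:
On the way:
1. the heel unit is held in the fingers, clear above the ski's track (z of heel in the frame of ski above 0.06 m and contact force between the fingers and heel above 2 N and contact force between heel and ski below 0.1 N), for 0.2 s.
At the end, for the whole second after the job is handed in: Held in the fingers, still, carried by nothing else, right way up: pin tips 85 to 115 mm before the lens and within 15 mm of its axis sideways and up or down, x (pins to the lens) and y axes within 0.17 rad of the camera's; bystanders moved under 30 mm (x of heel_pins in the frame of camera_lens between -0.115 and -0.085 m and y of heel_pins in the frame of camera_lens between -0.015 and 0.015 m and z of heel_pins in the frame of camera_lens between -0.015 and 0.015 m and angle between the x axis of heel and the x axis of camera_lens, either way round below 0.17 rad and angle between the y axis of heel and the y axis of camera_lens, either way round below 0.17 rad and x of heel in the frame of camera_lens below -0.115 m and angle between heel's own z axis and vertical below 1 rad and height (world z) of heel above 0.08 m and contact force between the fingers and heel above 2 N and contact force between heel and ski below 0.1 N and contact force between heel and camera_stand below 0.1 N and linear speed of heel below 0.02 m/s and angular speed of heel below 0.15 rad/s and distance of each of adapter, punch, bumper from where it was at the start of the episode below 0.03 m); the arm keeps its last pose, push and grip.
It fails at once if the camera or its stand is touched (over 2 N) or its head is turned (contact force between any of the fingers, the arm, heel and camera_stand above 2 N or distance of camera_lens from where it was at the start of the episode above 0.006 m).
It fails at once if a bystander part is shifted by 30 mm or more (distance of any of adapter, punch, bumper from where it was at the start of the episode above 0.03 m).
It also fails if it takes over 35 s, if anything falls off the work surface, if the arm or the gripper's body presses on something with over 40 N, if the wrist force passes 120 N, or if a joint passes its speed limit or range.

ROBOT

A 7-joint arm with a two-finger parallel gripper is mounted at the origin on the work surface. World frame = base frame: x ahead of the robot, y to its left, z up, the work surface at z = 0. Lengths are in m, angles in rad, forces in N, time in s.
With the tool pointing down it reaches from about 0.425 to 0.975 m from the base axis. Payload 16.7 kg.
Tool frame: the origin (TCP) lies midway between the tips of the shut fingers; the grasp point (between the pads) lies 19 mm behind it; z points along the fingers, y is the line along which they close (so a half turn about z gives the same grasp; the last joint's range is limited). The gripper opens to 85 mm and grips with 20 to 120 N. Pads are 22 mm wide; open, the fingers measure 114 mm over their backs; the gripper's body (76 mm by 85 mm) begins 54 mm behind the grasp point. The pads swing forward as they close: fully open they stand 13 mm farther back than shut.
Start: joints at [0.979, 0.426, 0.074, 1.606, -0.034, 1.111, -0.067], TCP at [0.289, -0.61, 0.231] pointing down, gripper open.
Joint ranges: [-2.85, 2.85], [-0.5, 2.14], [-1.23, 1.37], [0.21, 2.46], [-1.02, 4.16], [0.16, 2.05], [-2.73, 2.73]. Speed limits (rad/s): [1.89, 1.89, 2.39, 2.39, 3.01, 3.01, 3.01].

INTERFACE

Orientations are given as a rotation vector (axis times angle).
In Python, from rig import get_obs, capture, job, finder gives the robot as it stands.
- The arm moves only by the tool move_arm, never from a script. Its argument "deltas" is a list of rows, each an object of numbers: "x", "y", "z": the shift along the world's x, y, z in m; "yaw": the turn about the world's z in degrees; "hand": the finger opening in m, from 0 to 0.0854. In form: [{"x": .., "y": .., "z": .., "yaw": .., "hand": ..}, ...]. A call has exactly 10 rows; each row shifts and turns the commanded pose from where the row before left it; what a row does not reach is not made up. A row lasts 1/12 s, in which the tool goes at most 41.7 mm and 7.16 degrees, less where a joint would pass 70% of its speed; a pose out of reach is approached as far as the arm can. A call with a gripper value outside its range is refused whole. The fingers move at their own pace and stop on an object; "squeeze" is the grip in N (left out, the last holds). Time passes only in rows, so rows that do not move let the fingers close, or fill a call up. It gives the time, the measured TCP pose, the force, the opening and the grip force at its end, in the units of the state.
- get_obs(): the state, without advancing time (a new reading comes with each control period).
- capture(name): name is "scene" or "top" or "wrist"; returns a dict with "frame" (384x512x3 uint8, red, green, blue), "fx", "fy", "cx", "cy" (pixels), "distortion" ([k1, k2, p1, p2, k3] as OpenCV has them; the pictures are not rectified), "extrinsics" (4x4, takes a point from world to camera coordinates). Camera axes: x right, y down, z forward; pixel columns grow to the right and rows downward; lengths in m; the calibration is good to about 2 mm. A picture is of the moment at which its call begins. There is no depth.
- job.hand_in(): hands the job in; it is judged then, once.
Trained networks look in a picture, given as the dict that the camera call returned (one of the last four; its "shot" number tells which), for a name from the list of things; names that differ only in an ending like _2 or _b are one class to them, and where a whole thing is asked for, a point or a joint stands for the part that bears it (a point fixed in the world has none). Each returns a list of dicts, best first, with "score" (0 to 1); they miss things now and then, are a little off and sometimes report something else, mostly with a low value. They report only what shows in the picture. A call takes as long as a camera call. They do not tell look-alikes from the thing itself.
- finder.cut_out(picture, query): "region" (384x512 bool, what is visible of it).
- finder.tip_of(picture, query): "point" ([x, y, z] in m, in the coordinates of the camera as it stood for that picture, good to about 4 mm: a listed point, or the origin of a listed thing).
The state is a dict: "time_s": time; "joint_positions": joint angles; "joint_vel": joint speeds; "effort": joint torques, N m; "eef_pos": TCP position; "ee_rot": TCP orientation; "force": force on the tool from outside, world axes, zero at the start; "wrist_torque": the same for the moment, N m; "grip_width": finger opening in m; "grip_force": force on a finger pad.
Only numpy, scipy, OpenCV 4.12 (cv2) and the standard library are available. Lean on these libraries where they do the work, as an engineer would, in place of code of your own. Each camera call takes 0.05 s, during which the arm holds its last target. There are 200 camera calls.

## Working session

There is one attempt and no reset: what is moved stays moved. The work goes in short steps, Python scripts to look and compute and a tool call to move; the robot and the scene stay as the last step left them, time stands still between calls to the robot, and variables do not carry over. Pictures are saved under pics/ and viewed, at most 10 in all, crops included, and the job is handed in when it is done.

Besides the shell and the picture viewer there is one more tool, called as name([rows], argument=value, ...), one row to a line, values as JSON. move_arm: Moves the arm, as the interface text tells. Its arguments: {"type":"object","properties":{"deltas":{"type":"array"},"squeeze":{"type":"number"}},"required":["deltas"]}

```bash
mkdir -p pics; ls; cat > h.py <<'E'
from rig import get_obs, capture, job, finder
import numpy as np, cv2
def w(p,c):
    E=np.array(c['extrinsics']);return E[:3,:3].T@(np.array(p)-E[:3,3])
def pix(P,c):
    E=np.array(c['extrinsics']);K=np.array([[c['fx'],0,c['cx']],[0,c['fy'],c['cy']],[0,0,1]])
    return cv2.projectPoints(np.atleast_2d(np.array(P,float)),cv2.Rodrigues(E[:3,:3])[0],E[:3,3],K,np.array(c['distortion'],float))[0][:,0]
def save(f,n): cv2.imwrite('pics/'+n,cv2.cvtColor(f,cv2.COLOR_RGB2BGR))
E
python3 - <<'E'
from h import *
cs={n:capture(n) for n in ('scene','top')}
im=np.hstack([cs[n]['frame'] for n in cs]);save(cv2.resize(im,(800,300)),'a.png')
for n,c in cs.items():
    save(c['frame'],n+'.png')
    E=np.array(c['extrinsics']);print(n,(-E[:3,:3].T@E[:3,3]).round(3),c['fx'])
    for q in ('heel','heel_pins','ski','camera_stand','camera_lens','adapter','punch','bumper'):
        for r in finder.tip_of(c,q)[:4]:
            P=w(r['point'],c);print(q,round(r['score'],2),P.round(3),pix(P,c)[0].round())
E
```

```text
pics
scene [ 0.982 -0.783  1.082] 422.65082046829633
heel 0.81 [ 0.497 -0.429  0.002] [155. 324.]
heel 0.69 [ 0.482 -0.228  0.044] [191. 258.]
heel 0.67 [0.769 0.095 0.003] [322. 231.]
heel 0.62 [ 0.55  -0.062 -0.   ] [240. 238.]
heel_pins 0.81 [ 0.506 -0.242  0.072] [195. 260.]
heel_pins 0.78 [ 0.525 -0.388  0.037] [171. 309.]
heel_pins 0.61 [ 0.575 -0.055  0.025] [248. 235.]
ski 0.8 [ 0.48  -0.231  0.003] [191. 267.]
camera_stand 0.57 [0.765 0.096 0.004] [321. 230.]
camera_lens 0.83 [0.712 0.105 0.258] [316. 165.]
adapter 0.63 [0.584 0.378 0.002] [306. 162.]
punch 0.54 [ 0.45   0.042 -0.   ] [230. 206.]
bumper 0.44 [0.389 0.252 0.002] [245. 164.]
bumper 0.33 [ 0.48  -0.234  0.001] [191. 268.]
top [ 0.463 -0.017  1.061] 349.5820687280283
heel 0.96 [ 0.504 -0.432  0.   ] [384. 227.]
heel 0.73 [ 0.549 -0.063 -0.004] [264. 212.]
heel 0.65 [ 0.482 -0.231  0.04 ] [322. 234.]
heel_pins 0.91 [ 0.517 -0.25   0.072] [331. 221.]
heel_pins 0.88 [ 0.524 -0.392  0.037] [375. 220.]
heel_pins 0.73 [ 0.579 -0.055  0.022] [262. 202.]
ski 0.75 [ 0.488 -0.234 -0.   ] [321. 232.]
camera_stand 0.73 [0.774 0.09  0.001] [215. 140.]
camera_lens 0.24 [0.389 0.251 0.005] [159. 265.]
adapter 0.96 [0.581 0.372 0.002] [123. 201.]
punch 0.47 [ 0.454  0.043 -0.001] [229. 244.]
punch 0.16 [ 0.771  0.096 -0.   ] [213. 141.]
bumper 0.84 [0.389 0.251 0.002] [159. 265.]
```

View pics/scene.png

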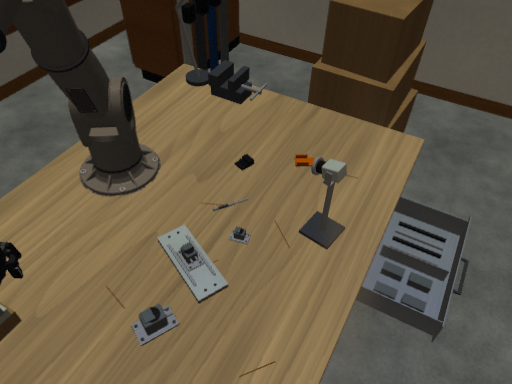

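View pics/top.png

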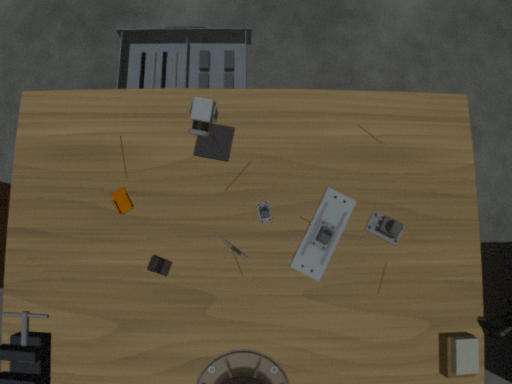

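The three heel look-alikes in the scene picture are at (190,255) on the ski, (155,322) large on the bench and (240,235) small on the bench. The description picks the one in the ski's track. The camera stand is at (325,230), its lens at about (317,166).

```bash
python3 - <<'E'
from h import *
o=get_obs();print({k:np.round(o[k],3) for k in ('time_s','eef_pos','ee_rot','force','grip_width')})
cs=[capture('top'),capture('scene')]
def ray(uv,c,z):
    K=np.array([[c['fx'],0,c['cx']],[0,c['fy'],c['cy']],[0,0,1]])
    n=cv2.undistortPoints(np.array(uv,float).reshape(-1,1,2),K,np.array(c['distortion'],float))[:,0]
    E=np.array(c['extrinsics']);R=E[:3,:3];C=-R.T@E[:3,3];d=np.c_[n,np.ones(len(n))]@R
    return C+d*((z-C[2])/d[:,2])[:,None]
for c in cs:
  for q,z in (('ski',.045),('camera_stand',.014)):
    r=finder.cut_out(c,q)
    if not r: continue
    m=r[0]['region'].astype(np.uint8);ct=max(cv2.findContours(m,0,1)[0],key=len)[:,0]
    P=ray(ct,c,z)[:,:2].astype(np.float32)*1000
    print(q,r[0]['score'],m.sum(),cv2.minAreaRect(P),cv2.boxPoints(cv2.minAreaRect(P)).round().tolist())
f=cs[0]['frame'];g=cs[1]['frame']
im=np.hstack([cv2.resize(f[185:285,270:370],(400,400),interpolation=2),cv2.resize(g[215:305,145:235],(400,400),interpolation=2)]);save(im,'crop.png')
E
```

```text
{'time_s': np.float64(0.9), 'eef_pos': array([ 0.289, -0.61 ,  0.231]), 'ee_rot': array([-3.065, -0.69 ,  0.   ]), 'force': array([0.473, 0.153, 0.519]), 'grip_width': np.float64(0.085)}
ski 0.92 2450 ((484.7833251953125, -234.11328125), (98.74677276611328, 259.6950378417969), 63.023284912109375) [[347.0, -219.0], [578.0, -337.0], [623.0, -249.0], [391.0, -131.0]]
camera_stand 0.91 1928 ((810.0457763671875, 102.83786010742188), (207.75466918945312, 137.0197296142578), 1.936539888381958) [[704.0, 168.0], [709.0, 31.0], [916.0, 38.0], [912.0, 175.0]]
ski 0.72 2143 ((485.6902770996094, -234.54579162597656), (100.74513244628906, 270.9873046875), 62.673362731933594) [[342.0, -217.0], [583.0, -341.0], [629.0, -252.0], [388.0, -128.0]]
camera_stand 0.71 1764 ((727.0955810546875, 229.52066040039062), (136.6162872314453, 428.3315124511719), 16.574447631835938) [[601.0, 415.0], [723.0, 5.0], [854.0, 44.0], [731.0, 454.0]]
```

View pics/crop.png

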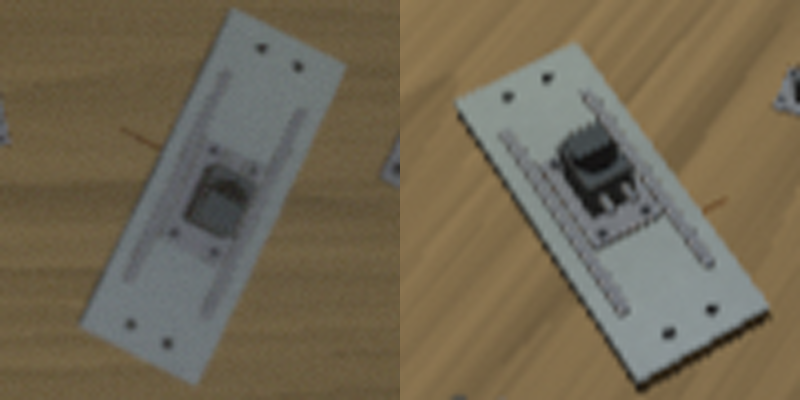

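The close crop shows the heel unit sitting between the rails, its two pins pointing down the ski's +x (yaw about -27°). This confirms the choice. Next I move above it.

move_arm([
  {"x": 0.02, "y": 0.038, "z": 0.005, "yaw": -5.2, "hand": 0.0854},
  {"x": 0.02, "y": 0.038, "z": 0.005, "yaw": -5.2},
  {"x": 0.02, "y": 0.038, "z": 0.005, "yaw": -5.2},
  {"x": 0.02, "y": 0.038, "z": 0.005, "yaw": -5.2},
  {"x": 0.02, "y": 0.038, "z": 0.005, "yaw": -5.2},
  {"x": 0.02, "y": 0.038, "z": 0.005, "yaw": -5.2},
  {"x": 0.02, "y": 0.038, "z": 0.005, "yaw": -5.2},
  {"x": 0.02, "y": 0.038, "z": 0.005, "yaw": -5.2},
  {"x": 0.02, "y": 0.038, "z": 0.005, "yaw": -5.2},
  {"x": 0.013, "y": 0.036, "z": 0.005, "yaw": -5.2},
])

```text
schema error: expected keys x, y, z, yaw, hand
```

```bash
python3 - <<'E'
from h import *
o=get_obs();print({k:np.round(o[k],3) for k in ('time_s','eef_pos','ee_rot','force','joint_vel')})
c=capture('wrist');save(c['frame'],'w1.png');t=capture('scene');tp=capture('top')
for n,c in (('w',c),('s',t),('t',tp)):
  for q in ('heel','heel_pins','ski','camera_lens','camera_stand'):
    for r in finder.tip_of(c,q)[:3]:
        P=w(r['point'],c);print(n,q,round(r['score'],2),P.round(3),pix(P,c)[0].round())
E
```

```text
{'time_s': np.float64(1.2), 'eef_pos': array([ 0.289, -0.61 ,  0.231]), 'ee_rot': array([-3.065, -0.69 , -0.   ]), 'force': array([ 0.333, -0.067, -0.895]), 'joint_vel': array([-0.   , -0.002, -0.   , -0.002, -0.   , -0.001, -0.001])}
s heel 0.96 [ 0.501 -0.429 -0.002] [156. 325.]
s heel 0.84 [ 0.48  -0.228  0.048] [191. 258.]
s heel 0.52 [ 0.554 -0.062  0.   ] [241. 238.]
s heel_pins 0.9 [ 0.509 -0.245  0.071] [195. 261.]
s heel_pins 0.8 [ 0.525 -0.387  0.04 ] [170. 309.]
s heel_pins 0.67 [ 0.576 -0.057  0.022] [248. 236.]
s ski 0.57 [ 0.482 -0.233 -0.002] [192. 269.]
s camera_lens 0.93 [0.711 0.103 0.257] [315. 166.]
s camera_stand 0.55 [0.765 0.094 0.002] [321. 230.]
t heel 0.83 [ 0.503 -0.431 -0.   ] [383. 227.]
t heel 0.74 [ 0.552 -0.062 -0.003] [264. 211.]
t heel 0.58 [ 0.48  -0.229  0.042] [322. 235.]
t heel_pins 0.85 [ 0.513 -0.253  0.074] [332. 223.]
t heel_pins 0.65 [ 0.524 -0.394  0.034] [376. 220.]
t heel_pins 0.59 [ 0.576 -0.056  0.022] [262. 202.]
t camera_lens 0.65 [0.714 0.106 0.255] [198. 134.]
t camera_stand 0.8 [ 0.773  0.094 -0.   ] [214. 141.]
```

View pics/w1.png

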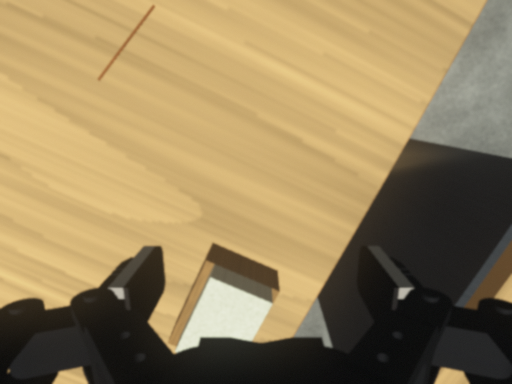

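The move was refused because each row needs every key. The wrist picture shows only bench, the two fingers at (150,280) and (380,280), and an irrelevant box. I repeat the move with full rows.

move_arm([
  {"x": 0.02, "y": 0.038, "z": 0.005, "yaw": -5.2, "hand": 0.085},
  {"x": 0.02, "y": 0.038, "z": 0.005, "yaw": -5.2, "hand": 0.085},
  {"x": 0.02, "y": 0.038, "z": 0.005, "yaw": -5.2, "hand": 0.085},
  {"x": 0.02, "y": 0.038, "z": 0.005, "yaw": -5.2, "hand": 0.085},
  {"x": 0.02, "y": 0.038, "z": 0.005, "yaw": -5.2, "hand": 0.085},
  {"x": 0.02, "y": 0.038, "z": 0.005, "yaw": -5.2, "hand": 0.085},
  {"x": 0.02, "y": 0.038, "z": 0.005, "yaw": -5.2, "hand": 0.085},
  {"x": 0.02, "y": 0.038, "z": 0.005, "yaw": -5.2, "hand": 0.085},
  {"x": 0.02, "y": 0.038, "z": 0.005, "yaw": -5.2, "hand": 0.085},
  {"x": 0.012, "y": 0.036, "z": 0.005, "yaw": -5.2, "hand": 0.085},
])

```text
time_s: 2.93
eef_pos: [0.476, -0.2419, 0.2801]
ee_rot: [-3.056, 0.729, -0.001]
force: [1.1, -0.5, 0.4]
grip_width: 0.0852
grip_force: 0.0
```

```bash
python3 - <<'E'
from h import *
o=get_obs();print({k:np.round(o[k],3) for k in ('time_s','eef_pos','ee_rot','force','joint_positions')})
c=capture('wrist');save(c['frame'],'w2.png')
E=np.array(c['extrinsics']);print((-E[:3,:3].T@E[:3,3]).round(3),E[2,:3].round(2),c['fx'])
for q in ('heel','heel_pins','ski','camera_lens','camera_stand'):
    for r in finder.tip_of(c,q)[:3]:
        P=w(r['point'],c);print(q,round(r['score'],2),P.round(3),pix(P,c)[0].round())
E
```

```text
{'time_s': np.float64(2.933), 'eef_pos': array([ 0.476, -0.242,  0.28 ]), 'ee_rot': array([-3.056e+00,  7.290e-01, -1.000e-03]), 'force': array([ 1.076, -0.472,  0.372]), 'joint_positions': array([ 0.352,  0.153, -0.002,  1.863,  0.   ,  1.125, -1.69 ])}
[ 0.534 -0.272  0.423] [-0.23  0.12 -0.97] 324.2748573353645
heel 0.87 [ 0.483 -0.232  0.043] [250. 166.]
heel 0.69 [ 0.552 -0.064 -0.002] [116. 171.]
heel 0.65 [ 0.503 -0.428  0.   ] [385.  75.]
heel_pins 0.96 [ 0.509 -0.248  0.066] [251. 142.]
heel_pins 0.66 [ 0.531 -0.389  0.042] [357.  63.]
heel_pins 0.59 [ 0.576 -0.057  0.019] [ 94. 160.]
```

View pics/w2.png

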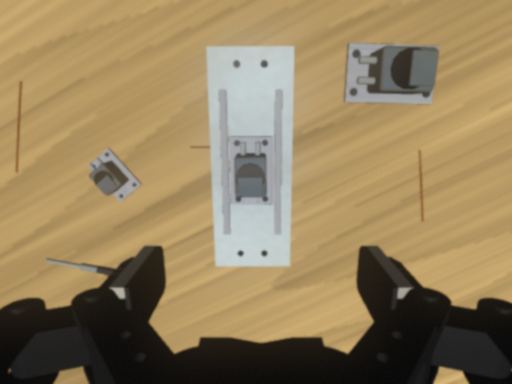

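The wrist picture shows the wanted heel at (251,170) in the ski's track, pins up-picture, aligned within about 1°. The small one is at (115,175) and the large one at (390,75). I re-check the settled pose before descending.

```bash
python3 - <<'E'
from h import *
o=get_obs();print({k:np.round(o[k],4) for k in ('time_s','eef_pos','ee_rot')})
u=np.array([.891,-.454]);v=np.array([.454,.891])
H=[]
for i in range(3):
  c=capture('wrist')
  E=np.array(c['extrinsics']);print((-E[:3,:3].T@E[:3,3]).round(3),c['cx'])
  for q in ('heel','heel_pins'):
    r=finder.tip_of(c,q)[0];P=w(r['point'],c);print(q,P.round(4))
T=np.array(get_obs()['eef_pos']);a=T[:2]
r=finder.cut_out(c,'heel');
for k in r[:2]:
  m=k['region'];ys,xs=np.nonzero(m);print(k['score'],xs.min(),xs.max(),ys.min(),ys.max())
print(T.round(4),pix([[.482,-.231,.045+.027],[*(np.array([.482,-.231])+.1*u),.045],[*(np.array([.482,-.231])-.1*u),.045]],c).round(1))
# measured position of rails / plate side edges in picture -> lateral offset of tool mid-plane
E
grep -n "" h.py | tail -1
```

```text
{'time_s': np.float64(3.2333), 'eef_pos': array([ 0.4742, -0.2452,  0.2796]), 'ee_rot': array([ 3.0567e+00, -7.2380e-01, -1.0000e-04])}
[ 0.532 -0.275  0.422] 260.68710571739825
heel [ 0.503  -0.4307  0.001 ]
heel_pins [ 0.5094 -0.2504  0.0688]
[ 0.532 -0.275  0.422] 260.68710571739825
heel [ 5.035e-01 -4.316e-01  5.000e-04]
heel_pins [ 0.576  -0.0552  0.0178]
[ 0.532 -0.275  0.422] 260.68710571739825
heel [ 0.5019 -0.4289  0.0017]
heel_pins [ 0.5291 -0.3851  0.0377]
0.89 85 137 147 200
0.75 342 436 43 104
[ 0.4746 -0.2445  0.2796] [[245.7 171.2]
 [246.2  77.2]
 [247.2 245.9]]
8:def save(f,n): cv2.imwrite('pics/'+n,cv2.cvtColor(f,cv2.COLOR_RGB2BGR))
```

move_arm([
  {"x": 0.0011, "y": 0.0034, "z": -0.01, "yaw": 0, "hand": 0.085},
  {"x": 0.0011, "y": 0.0034, "z": -0.02, "yaw": 0, "hand": 0.085},
  {"x": 0.0011, "y": 0.0034, "z": -0.025, "yaw": 0, "hand": 0.085},
  {"x": 0.001, "y": 0.0034, "z": -0.03, "yaw": 0, "hand": 0.085},
  {"x": 0, "y": 0, "z": -0.03, "yaw": 0, "hand": 0.085},
  {"x": 0, "y": 0, "z": -0.03, "yaw": 0, "hand": 0.085},
  {"x": 0, "y": 0, "z": -0.025, "yaw": 0, "hand": 0.085},
  {"x": 0, "y": 0, "z": -0.02, "yaw": 0, "hand": 0.085},
  {"x": 0, "y": 0, "z": -0.015, "yaw": 0, "hand": 0.085},
  {"x": 0, "y": 0, "z": -0.01, "yaw": 0, "hand": 0.085},
], squeeze=30)

```text
time_s: 4.57
eef_pos: [0.478, -0.2299, 0.0624]
ee_rot: [-3.057, 0.723, 0.004]
force: [-0.4, -0.6, 0.6]
grip_width: 0.085
grip_force: 0.0
```

```bash
python3 - <<'E'
from h import *
c=capture('wrist');save(c['frame'],'w3.png')
for q in ('heel','heel_pins'):
    for r in finder.tip_of(c,q)[:2]:
        P=w(r['point'],c);print(q,round(r['score'],2),P.round(3),pix(P,c)[0].round())
o=get_obs();print({k:np.round(o[k],4) for k in ('time_s','eef_pos','ee_rot')})
c=capture('scene')
for i in range(2):
  for q in ('camera_lens','camera_stand'):
    for r in finder.tip_of(c,q)[:2]: print(q,w(r['point'],c).round(3))
E
```

```text
heel 0.81 [ 0.484 -0.227  0.044] [250. 229.]
heel_pins 0.57 [ 0.51  -0.25   0.069] [267. 177.]
{'time_s': np.float64(4.7167), 'eef_pos': array([ 0.4787, -0.2304,  0.0642]), 'ee_rot': array([-3.0569e+00,  7.2330e-01,  1.9000e-03])}
camera_lens [0.714 0.105 0.26 ]
camera_stand [0.765 0.097 0.002]
camera_lens [0.714 0.105 0.26 ]
camera_stand [0.765 0.097 0.002]
```

View pics/w3.png

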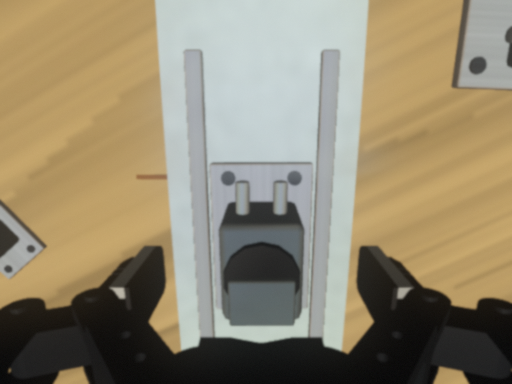

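The heel is centred between the fingers at column 261, with pins at (243,197) and (280,197). I lower by another 11 mm and close.

move_arm([
  {"x": 0, "y": 0, "z": -0.004, "yaw": 0, "hand": 0.085},
  {"x": 0, "y": 0, "z": -0.004, "yaw": 0, "hand": 0.085},
  {"x": 0, "y": 0, "z": -0.003, "yaw": 0, "hand": 0.06},
  {"x": 0, "y": 0, "z": 0, "yaw": 0, "hand": 0.03},
  {"x": 0, "y": 0, "z": 0, "yaw": 0, "hand": 0.02},
  {"x": 0, "y": 0, "z": 0, "yaw": 0, "hand": 0.02},
  {"x": 0, "y": 0, "z": 0, "yaw": 0, "hand": 0.02},
  {"x": 0, "y": 0, "z": 0, "yaw": 0, "hand": 0.02},
  {"x": 0, "y": 0, "z": 0, "yaw": 0, "hand": 0.02},
  {"x": 0, "y": 0, "z": 0, "yaw": 0, "hand": 0.02},
], squeeze=40)

```text
time_s: 5.8
eef_pos: [0.479, -0.2307, 0.0538]
ee_rot: [-3.057, 0.724, -0.0]
force: [-0.3, 0.4, 1.6]
grip_width: 0.0335
grip_force: 40.3
```

move_arm([
  {"x": 0, "y": 0, "z": 0.003, "yaw": 0, "hand": 0.02},
  {"x": 0, "y": 0, "z": 0.006, "yaw": 0, "hand": 0.02},
  {"x": 0, "y": 0, "z": 0.01, "yaw": 0, "hand": 0.02},
  {"x": 0, "y": 0, "z": 0.01, "yaw": 0, "hand": 0.02},
  {"x": 0, "y": 0, "z": 0.01, "yaw": 0, "hand": 0.02},
  {"x": 0, "y": 0, "z": 0.01, "yaw": 0, "hand": 0.02},
  {"x": 0, "y": 0, "z": 0.01, "yaw": 0, "hand": 0.02},
  {"x": 0, "y": 0, "z": 0.006, "yaw": 0, "hand": 0.02},
  {"x": 0, "y": 0, "z": 0, "yaw": 0, "hand": 0.02},
  {"x": 0, "y": 0, "z": 0, "yaw": 0, "hand": 0.02},
], squeeze=40)

```text
time_s: 6.63
eef_pos: [0.4791, -0.2307, 0.119]
ee_rot: [3.057, -0.724, 0.001]
force: [-0.3, 0.3, -2.3]
grip_width: 0.0336
grip_force: 40.0
```

```bash
python3 - <<'E'
from h import *
L=[];S=[]
for n in ('wrist','scene','top')*3:
  c=capture(n)
  for q in ('heel','heel_pins'):
    for r in finder.tip_of(c,q)[:2]: print(n,q,round(r['score'],2),w(r['point'],c).round(3))
  if n!='wrist':
    for q,A in (('camera_lens',L),('camera_stand',S)):
      for r in finder.tip_of(c,q)[:1]: A.append([*w(r['point'],c),r['score']])
print(np.round(L,3),np.round(S,3))
o=get_obs();print({k:np.round(o[k],4) for k in ('time_s','eef_pos','force','grip_force')})
E
```

```text
wrist heel 0.8 [ 0.483 -0.228  0.106]
wrist heel 0.69 [ 0.504 -0.432  0.003]
wrist heel_pins 0.96 [ 0.526 -0.387  0.04 ]
wrist heel_pins 0.86 [ 0.576 -0.057  0.022]
scene heel 0.94 [ 0.475 -0.228  0.112]
scene heel 0.91 [ 0.5   -0.428 -0.   ]
scene heel_pins 0.86 [ 0.523 -0.389  0.038]
scene heel_pins 0.84 [ 0.506 -0.243  0.137]
top heel 0.76 [ 0.55  -0.061 -0.004]
top heel 0.62 [ 0.48  -0.228  0.104]
top heel_pins 0.62 [ 0.512 -0.251  0.136]
top heel_pins 0.5 [ 0.577 -0.056  0.02 ]
wrist heel 0.88 [ 0.551 -0.058 -0.006]
wrist heel 0.65 [ 0.502 -0.427  0.   ]
wrist heel_pins 0.87 [ 0.525 -0.387  0.04 ]
wrist heel_pins 0.77 [ 0.578 -0.053  0.021]
scene heel 0.86 [ 0.481 -0.232  0.112]
scene heel 0.67 [ 0.553 -0.061  0.002]
scene heel_pins 0.73 [ 0.527 -0.389  0.038]
scene heel_pins 0.65 [ 0.506 -0.244  0.138]
top heel 0.8 [ 0.551 -0.063 -0.003]
top heel 0.62 [ 0.481 -0.23   0.104]
top heel_pins 0.67 [ 0.577 -0.054  0.02 ]
top heel_pins 0.57 [ 0.513 -0.249  0.139]
wrist heel 0.88 [ 0.551 -0.065 -0.001]
wrist heel 0.8 [ 0.484 -0.231  0.111]
wrist heel_pins 0.9 [ 0.527 -0.386  0.041]
wri
[... 169 characters left out ...]
eel_pins 0.7 [ 0.527 -0.39   0.036]
top heel 0.6 [ 0.481 -0.229  0.106]
top heel 0.55 [ 0.547 -0.059 -0.005]
top heel_pins 0.63 [ 0.577 -0.055  0.021]
top heel_pins 0.58 [ 0.514 -0.248  0.138]
[[0.711 0.108 0.258 0.58 ]
 [0.715 0.105 0.256 0.69 ]
 [0.711 0.105 0.258 0.97 ]
 [0.714 0.103 0.258 0.95 ]
 [0.709 0.105 0.258 0.81 ]
 [0.715 0.106 0.256 0.61 ]] [[ 0.767  0.099  0.003  0.92 ]
 [ 0.769  0.093  0.     0.93 ]
 [ 0.77   0.093  0.003  0.71 ]
 [ 0.771  0.094 -0.     0.72 ]
 [ 0.767  0.094  0.002  0.89 ]
 [ 0.771  0.094  0.002  0.93 ]]
{'time_s': np.float64(8.5833), 'eef_pos': array([ 0.479 , -0.2306,  0.1187]), 'force': array([-0.0466, -0.0533, -2.2913]), 'grip_force': np.float64(39.9959)}
```

move_arm([
  {"x": -0.0027, "y": -0.0068, "z": 0.001, "yaw": 7, "hand": 0.02},
  {"x": -0.0027, "y": -0.0068, "z": 0, "yaw": 7, "hand": 0.02},
  {"x": -0.0027, "y": -0.0068, "z": 0, "yaw": 7, "hand": 0.02},
  {"x": -0.0027, "y": -0.0068, "z": 0, "yaw": 7, "hand": 0.02},
  {"x": -0.0027, "y": -0.0068, "z": 0, "yaw": 7, "hand": 0.02},
  {"x": -0.0027, "y": -0.0068, "z": 0, "yaw": 7, "hand": 0.02},
  {"x": -0.0027, "y": -0.0068, "z": 0, "yaw": 7, "hand": 0.02},
  {"x": -0.0027, "y": -0.0068, "z": 0, "yaw": 7, "hand": 0.02},
  {"x": -0.0027, "y": -0.0068, "z": 0, "yaw": 7, "hand": 0.02},
  {"x": -0.0027, "y": -0.0068, "z": 0, "yaw": 7, "hand": 0.02},
], squeeze=40)

```text
time_s: 9.42
eef_pos: [0.4518, -0.299, 0.1197]
ee_rot: [-2.916, -1.169, 0.0]
force: [-0.1, -0.1, -1.3]
grip_width: 0.0338
grip_force: 39.9
```

move_arm([
  {"x": 0, "y": 0, "z": 0, "yaw": 7, "hand": 0.02},
  {"x": 0, "y": 0, "z": 0, "yaw": 7, "hand": 0.02},
  {"x": 0, "y": 0, "z": 0, "yaw": 6, "hand": 0.02},
  {"x": 0, "y": 0, "z": -0.01, "yaw": 0, "hand": 0.02},
  {"x": 0, "y": 0, "z": -0.01, "yaw": 0, "hand": 0.02},
  {"x": 0, "y": 0, "z": -0.01, "yaw": 0, "hand": 0.02},
  {"x": 0, "y": 0, "z": -0.01, "yaw": 0, "hand": 0.02},
  {"x": 0, "y": 0, "z": -0.01, "yaw": 0, "hand": 0.02},
  {"x": 0, "y": 0, "z": -0.006, "yaw": 0, "hand": 0.02},
  {"x": 0, "y": 0, "z": 0, "yaw": 0, "hand": 0.02},
], squeeze=40)

```text
time_s: 10.25
eef_pos: [0.4513, -0.2981, 0.0619]
ee_rot: [-2.672, -1.648, 0.002]
force: [-0.1, 0.7, -1.9]
grip_width: 0.0334
grip_force: 40.1
```

```bash
python3 - <<'E'
from h import *
o=get_obs();print({k:np.round(o[k],4) for k in ('time_s','eef_pos','ee_rot','force','grip_force')})
c=capture('wrist');d=capture('scene');save(c['frame'],'w4.png')
f=cv2.resize(d['frame'][225:325,130:230],(384,384),interpolation=2)
save(np.hstack([cv2.resize(c['frame'],(416,384)),f]),'w4.png')
E
```

```text
{'time_s': np.float64(10.25), 'eef_pos': array([ 0.4513, -0.2981,  0.0619]), 'ee_rot': array([-2.6718e+00, -1.6484e+00,  1.7000e-03]), 'force': array([-0.0821,  0.6516, -1.88  ]), 'grip_force': np.float64(40.1198)}
```

View pics/w4.png

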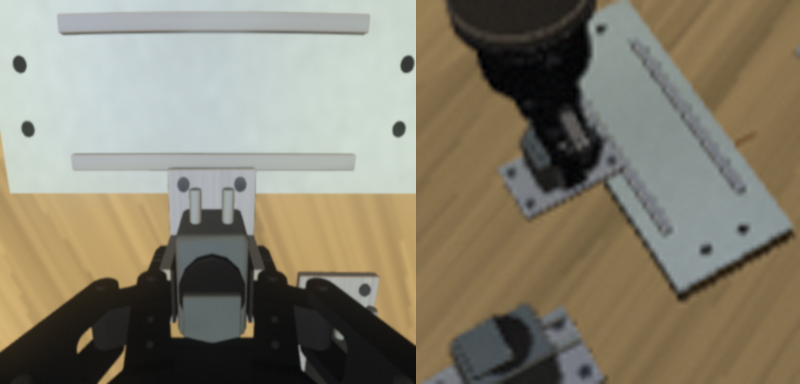

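The wrist picture shows the plate's front edge over the ski's long edge, close to the rail. I back off 8 mm, then press the front underside on the ski edge at low grip so the nose pivots up by about 0.22 rad.

move_arm([
  {"x": -0.0018, "y": -0.0036, "z": 0, "yaw": 0, "hand": 0.02},
  {"x": -0.0018, "y": -0.0036, "z": 0, "yaw": 0, "hand": 0.02},
  {"x": 0, "y": 0, "z": -0.003, "yaw": 0, "hand": 0.02},
  {"x": 0, "y": 0, "z": -0.003, "yaw": 0, "hand": 0.02},
  {"x": 0, "y": 0, "z": -0.002, "yaw": 0, "hand": 0.02},
  {"x": 0, "y": 0, "z": -0.002, "yaw": 0, "hand": 0.02},
  {"x": 0, "y": 0, "z": -0.002, "yaw": 0, "hand": 0.02},
  {"x": 0, "y": 0, "z": -0.001, "yaw": 0, "hand": 0.02},
  {"x": 0, "y": 0, "z": -0.001, "yaw": 0, "hand": 0.02},
  {"x": 0, "y": 0, "z": 0, "yaw": 0, "hand": 0.02},
], squeeze=22)

```text
time_s: 11.18
eef_pos: [0.4478, -0.3073, 0.0502]
ee_rot: [2.673, 1.648, -0.002]
force: [-8.6, -4.8, 15.2]
grip_width: 0.0332
grip_force: 43.3
```

```bash
python3 - <<'E'
from h import *
o=get_obs();print({k:np.round(o[k],4) for k in ('time_s','eef_pos','ee_rot','force','wrist_torque','grip_force')})
E
```

```text
{'time_s': np.float64(11.1833), 'eef_pos': array([ 0.4478, -0.3073,  0.0502]), 'ee_rot': array([ 2.6734e+00,  1.6480e+00, -2.1000e-03]), 'force': array([-8.591 , -4.7838, 15.2099]), 'wrist_torque': array([-0.8547,  1.6015,  0.1779]), 'grip_force': np.float64(43.2508)}
```

move_arm([
  {"x": 0, "y": 0, "z": -0.001, "yaw": 0, "hand": 0.02},
  {"x": 0, "y": 0, "z": -0.001, "yaw": 0, "hand": 0.02},
  {"x": 0, "y": 0, "z": -0.001, "yaw": 0, "hand": 0.02},
  {"x": 0, "y": 0, "z": -0.0005, "yaw": 0, "hand": 0.02},
  {"x": 0, "y": 0, "z": 0, "yaw": 0, "hand": 0.02},
  {"x": 0, "y": 0, "z": 0.004, "yaw": 0, "hand": 0.02},
  {"x": 0, "y": 0, "z": 0.008, "yaw": 0, "hand": 0.02},
  {"x": 0, "y": 0, "z": 0.012, "yaw": 0, "hand": 0.02},
  {"x": 0, "y": 0, "z": 0.015, "yaw": 0, "hand": 0.02},
  {"x": 0, "y": 0, "z": 0.015, "yaw": 0, "hand": 0.02},
], squeeze=22)

```text
time_s: 12.02
eef_pos: [0.4485, -0.3054, 0.1014]
ee_rot: [-2.673, -1.651, -0.0]
force: [0.0, 1.0, -2.3]
grip_width: 0.0336
grip_force: 42.3
```

```bash
python3 - <<'E'
from h import *
o=get_obs();print({k:np.round(o[k],4) for k in ('time_s','eef_pos','ee_rot','force','grip_force')})
c=capture('wrist');d=capture('scene');t=capture('top')
save(np.hstack([cv2.resize(c['frame'],(416,384)),cv2.resize(d['frame'][225:325,130:230],(384,384),interpolation=2)]),'w5.png')
for n,k in (('w',c),('s',d),('t',t)):
  for q in ('heel','heel_pins'):
    for r in finder.tip_of(k,q)[:3]: print(n,q,round(r['score'],2),w(r['point'],k).round(3))
E
```

```text
{'time_s': np.float64(12.0167), 'eef_pos': array([ 0.4485, -0.3054,  0.1014]), 'ee_rot': array([-2.6726e+00, -1.6506e+00, -3.0000e-04]), 'force': array([ 0.0064,  0.9951, -2.2689]), 'grip_force': np.float64(42.335)}
w heel 0.7 [ 0.453 -0.3    0.092]
w heel 0.68 [ 0.499 -0.427  0.002]
w heel_pins 0.94 [ 0.458 -0.275  0.125]
w heel_pins 0.7 [ 0.527 -0.387  0.041]
s heel 0.82 [ 0.452 -0.299  0.101]
s heel 0.56 [ 0.5   -0.431  0.002]
s heel_pins 0.79 [ 0.461 -0.271  0.131]
s heel_pins 0.58 [ 0.526 -0.388  0.036]
s heel_pins 0.56 [ 0.579 -0.057  0.023]
t heel 0.73 [ 0.453 -0.301  0.09 ]
t heel 0.69 [ 0.503 -0.432  0.001]
t heel 0.49 [ 0.548 -0.06  -0.005]
t heel_pins 0.84 [ 0.468 -0.277  0.128]
t heel_pins 0.57 [ 0.579 -0.059  0.019]
t heel_pins 0.5 [ 0.527 -0.393  0.04 ]
```

View pics/w5.png

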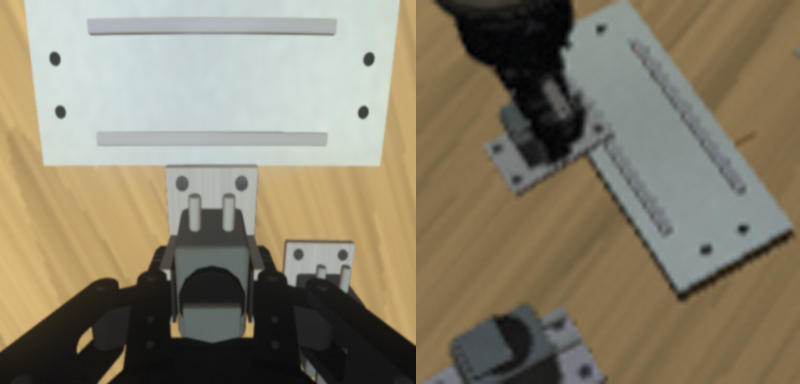

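```bash
cat > fit.py <<'E'
from h import *
from scipy.optimize import least_squares
from scipy.spatial.transform import Rotation as Ro
M=np.array([[38,25,6],[38,-25,6],[34,8,27],[34,-8,27]])/1000
def fit(c,px,T,rv):
    Rt=Ro.from_rotvec(rv).as_matrix()
    F=np.c_[Rt[:,0],-Rt[:,1],-Rt[:,2]]   # level heel axes for tool down
    def pts(p,M=M): # p: pitch up, yaw, pos in F of heel origin rel TCP
        R=F@Ro.from_euler('zy',[p[1],-p[0]]).as_matrix()
        return M@R.T+T+F@p[2:],R
    # prior: turret faces in pads (roll 0); grip height from lift
    f=lambda p:np.r_[(pix(pts(p)[0],c)-px).ravel(),(p[3])/.001]
    s=least_squares(f,[.1,0,.002,0,-.01]);return s,pts
E
python3 - <<'E'
from fit import *
o=get_obs();c=capture('wrist')
px=np.array([[166,166],[257,166],[195,196],[229,196]])*[512/416,1]
s,pts=fit(c,px,np.array(o['eef_pos']),o['ee_rot']);print('now',s.x.round(4),s.cost,s.fun.round(1))
px=np.array([[168,168],[256,168],[195,190],[228,190]])*[512/416,1]
s,pts=fit(c,px,np.array(o['eef_pos']),o['ee_rot']);print('before',s.x.round(4),s.cost,s.fun.round(1))
f=c['frame'][150:220,190:330];save(cv2.resize(f,(800,400),interpolation=2),'w6.png')
E
```

```text
now [ 0.2256  0.0022  0.0053  0.0005 -0.0143] 0.6566052580800459 [ 0.1  0.2  0.6 -0.1  0.3  0.  -0.8 -0.1  0.5]
before [ 0.0645  0.0013  0.0017  0.0005 -0.0132] 0.5659002053495964 [-0.5  0.1 -0.1 -0.1  0.8  0.  -0.1 -0.1  0.5]
```

View pics/w6.png

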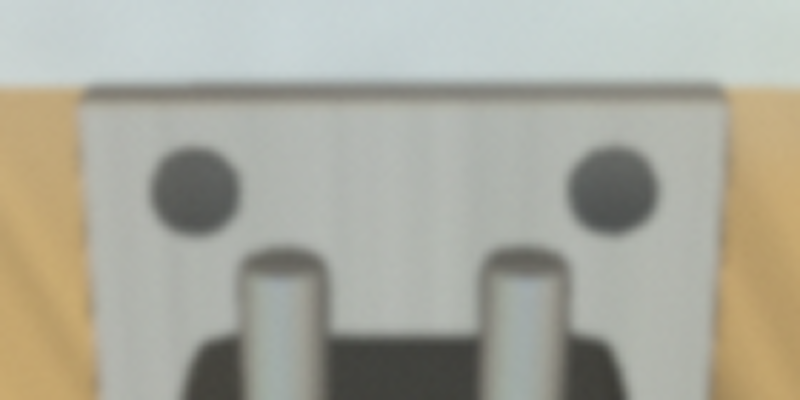

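The crop shows the plate's front top edge at rows 98 from column 88 to 718, and the pin-tip faces at (287,262) and (525,262). I refit with these.

```bash
python3 - <<'E'
from fit import *
o=get_obs();c=capture('wrist')
px=np.array([[88,98],[718,98],[287,262],[525,262]])/5.714+[190,150]
s,pts=fit(c,px,np.array(o['eef_pos']),o['ee_rot']);print('now',s.x.round(4),s.cost,s.fun.round(1))
P,R=pts(s.x);tip=P[2:].mean(0);T=np.array(o['eef_pos']);
Lp=np.array([.7125,.1053,.2573])
print('tip',tip.round(4),'x axis',R[:,0].round(3))
for p in (.2,.22,.25):
  a=np.array([np.cos(p)*np.cos(-.19),np.cos(p)*np.sin(-.19),np.sin(p)])
  goal=Lp-.1*a
  dy=-.19-np.arctan2(R[1,0],R[0,0])
  off=Ro.from_euler('z',dy).apply(tip-T)
  print(p,goal.round(4),'yaw',np.degrees(dy).round(1),'delta',(goal-off-T).round(4))
print(o['time_s'],o['eef_pos'],o['joint_positions'])
E
```

```text
now [ 0.2023  0.002   0.0041  0.0004 -0.0154] 0.845193764213103 [-0.   0.2  0.6 -0.1  0.6  0.  -0.9 -0.1  0.4]
tip [ 0.462  -0.2768  0.1174] x axis [0.437 0.876 0.201]
0.2 [0.6163 0.1238 0.2374] yaw -74.4 delta [0.1366 0.4351 0.12  ]
0.22 [0.6167 0.1237 0.2355] yaw -74.4 delta [0.1371 0.435  0.118 ]
0.25 [0.6174 0.1236 0.2326] yaw -74.4 delta [0.1377 0.4349 0.1151]
12.5167 [ 0.4481058  -0.30562839  0.09957391] [ 0.73089123  0.39022462 -0.30398221  2.00226745  0.16343158  0.77313369
 -0.13379987]
```

move_arm([
  {"x": 0, "y": 0.005, "z": 0.02, "yaw": -3, "hand": 0.02},
  {"x": 0.004, "y": 0.015, "z": 0.02, "yaw": -6, "hand": 0.02},
  {"x": 0.006, "y": 0.03, "z": 0.02, "yaw": -6, "hand": 0.02},
  {"x": 0.006, "y": 0.03, "z": 0.02, "yaw": -6, "hand": 0.02},
  {"x": 0.007, "y": 0.033, "z": 0.015, "yaw": -6, "hand": 0.02},
  {"x": 0.007, "y": 0.033, "z": 0.01, "yaw": -6, "hand": 0.02},
  {"x": 0.007, "y": 0.033, "z": 0.007, "yaw": -6, "hand": 0.02},
  {"x": 0.007, "y": 0.033, "z": 0, "yaw": -6, "hand": 0.02},
  {"x": 0.007, "y": 0.033, "z": 0, "yaw": -6, "hand": 0.02},
  {"x": 0.007, "y": 0.033, "z": 0, "yaw": -6, "hand": 0.02},
], squeeze=60)

```text
time_s: 13.4
eef_pos: [0.5064, -0.0262, 0.2123]
ee_rot: [3.137, 0.166, 0.0]
force: [0.8, -0.7, -2.8]
grip_width: 0.0334
grip_force: 63.9
```

move_arm([
  {"x": 0.007, "y": 0.03, "z": 0, "yaw": -5, "hand": 0.02},
  {"x": 0.007, "y": 0.03, "z": 0, "yaw": -5, "hand": 0.02},
  {"x": 0.007, "y": 0.03, "z": 0, "yaw": -4, "hand": 0.02},
  {"x": 0.007, "y": 0.03, "z": 0, "yaw": -3.4, "hand": 0.02},
  {"x": 0.007, "y": 0.025, "z": 0, "yaw": 0, "hand": 0.02},
  {"x": 0.004, "y": 0.015, "z": 0, "yaw": 0, "hand": 0.02},
  {"x": 0, "y": 0.005, "z": 0, "yaw": 0, "hand": 0.02},
  {"x": 0, "y": 0, "z": 0, "yaw": 0, "hand": 0.02},
  {"x": 0, "y": 0, "z": 0, "yaw": 0, "hand": 0.02},
  {"x": 0, "y": 0, "z": 0, "yaw": 0, "hand": 0.02},
], squeeze=60)

```text
time_s: 14.23
eef_pos: [0.5452, 0.1357, 0.212]
ee_rot: [3.126, -0.304, -0.0]
force: [0.3, -1.0, -2.4]
grip_width: 0.0336
grip_force: 63.9
```

```bash
python3 - <<'E'
from h import *
o=get_obs();print({k:np.round(o[k],4) for k in ('time_s','eef_pos','ee_rot','force','grip_force')})
res={}
for n in ('scene','top','wrist')*2:
  c=capture(n)
  for q in ('heel','heel_pins','camera_lens','camera_stand'):
    for r in finder.tip_of(c,q)[:4]:
      P=w(r['point'],c)
      if q[:3]=='cam' or P[2]>.1: print(n,q,round(r['score'],2),P.round(3))
  if n=='scene': S=c['frame']
  if n=='wrist': W=c['frame']
save(np.hstack([cv2.resize(S[140:240,250:350],(384,384),interpolation=2),cv2.resize(W,(416,384))]),'p1.png');save(W,'W1.png')
E
```

```text
{'time_s': np.float64(14.2333), 'eef_pos': array([0.5452, 0.1357, 0.212 ]), 'ee_rot': array([ 3.1262e+00, -3.0430e-01, -4.0000e-04]), 'force': array([ 0.3029, -0.9826, -2.4463]), 'grip_force': np.float64(63.9268)}
scene heel 0.48 [0.55  0.137 0.203]
scene heel_pins 0.71 [0.577 0.131 0.235]
scene camera_lens 0.93 [0.712 0.106 0.259]
scene camera_stand 0.86 [ 0.767  0.097 -0.   ]
scene camera_stand 0.16 [0.387 0.253 0.001]
top heel 0.38 [0.552 0.136 0.2  ]
top heel_pins 0.42 [0.582 0.129 0.238]
top camera_lens 0.62 [0.714 0.103 0.256]
top camera_stand 0.96 [ 0.771  0.092 -0.001]
wrist heel 0.8 [0.551 0.139 0.205]
scene heel 0.82 [0.549 0.139 0.207]
scene heel_pins 0.73 [0.573 0.134 0.236]
scene camera_lens 0.95 [0.713 0.104 0.259]
scene camera_stand 0.59 [0.765 0.094 0.004]
top heel 0.51 [0.553 0.138 0.201]
top heel_pins 0.53 [0.583 0.129 0.237]
top camera_lens 0.92 [0.715 0.102 0.258]
top camera_lens 0.73 [0.773 0.092 0.001]
top camera_stand 0.79 [0.773 0.097 0.001]
wrist heel 0.81 [0.554 0.138 0.207]
wrist heel_pins 0.85 [0.577 0.13  0.232]
```

View pics/p1.png

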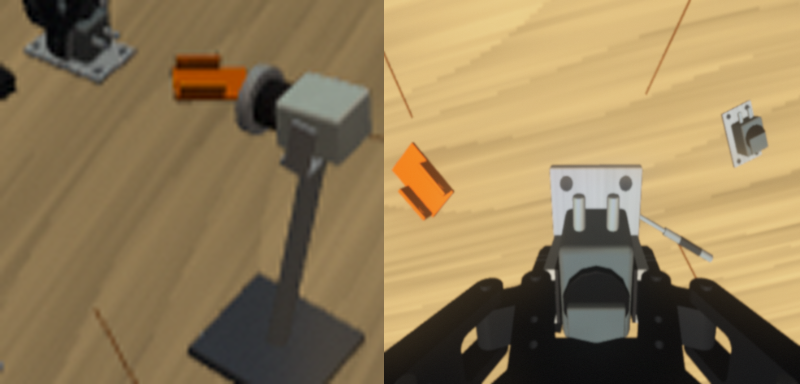

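The scene crop shows the camera head at (300,100) with its lens ring at (258,100), and the unit held to the left at (85,50). The wrist view shows it straight in the grip, nose up. Now the last 40 mm, slowly.

move_arm([
  {"x": 0.005, "y": -0.001, "z": 0, "yaw": 0.3, "hand": 0.02},
  {"x": 0.006, "y": -0.001, "z": 0, "yaw": 0, "hand": 0.02},
  {"x": 0.006, "y": -0.001, "z": 0, "yaw": 0, "hand": 0.02},
  {"x": 0.006, "y": -0.001, "z": 0, "yaw": 0, "hand": 0.02},
  {"x": 0.006, "y": -0.001, "z": 0, "yaw": 0, "hand": 0.02},
  {"x": 0.005, "y": -0.001, "z": 0, "yaw": 0, "hand": 0.02},
  {"x": 0.003, "y": -0.001, "z": 0, "yaw": 0, "hand": 0.02},
  {"x": 0.002, "y": -0.0005, "z": 0, "yaw": 0, "hand": 0.02},
  {"x": 0, "y": 0, "z": 0, "yaw": 0, "hand": 0.02},
  {"x": 0, "y": 0, "z": 0, "yaw": 0, "hand": 0.02},
], squeeze=60)

```text
time_s: 16.57
eef_pos: [0.5843, 0.1297, 0.2121]
ee_rot: [-3.128, 0.294, 0.0]
force: [-0.2, 0.1, -2.7]
grip_width: 0.0329
grip_force: 63.9
```

```bash
python3 - <<'E'
from h import *
o=get_obs();print({k:np.round(o[k],4) for k in ('time_s','eef_pos','ee_rot','joint_vel','force','grip_force')})
D={}
for n in ('scene','top','wrist')*4:
  c=capture(n)
  for q in ('heel','heel_pins','camera_lens','camera_stand'):
    for r in finder.tip_of(c,q)[:4]:
      P=w(r['point'],c)
      if (q[:4]=='heel' and P[2]>.15) or (q=='camera_lens' and P[2]>.2) or (q=='camera_stand' and P[0]>.7): D.setdefault((n,q),[]).append(P)
for k,v in D.items(): print(k,len(v),np.median(v,0).round(4))
print(get_obs()['time_s'])
E
```

```text
{'time_s': np.float64(16.5667), 'eef_pos': array([0.5843, 0.1297, 0.2121]), 'ee_rot': array([-3.1278e+00,  2.9380e-01,  2.0000e-04]), 'joint_vel': array([-0.    , -0.0036, -0.0051,  0.0025,  0.0008,  0.0013, -0.0003]), 'force': array([-0.2268,  0.067 , -2.6675]), 'grip_force': np.float64(63.9247)}
('scene', 'heel') 5 [0.5876 0.1301 0.2062]
('scene', 'heel_pins') 5 [0.614  0.1261 0.2379]
('scene', 'camera_lens') 5 [0.7102 0.1056 0.2583]
('scene', 'camera_stand') 4 [0.7672 0.0981 0.0022]
('top', 'camera_lens') 4 [0.7158 0.1024 0.256 ]
('top', 'camera_stand') 4 [7.706e-01 9.270e-02 2.000e-04]
('wrist', 'heel') 4 [0.5911 0.1293 0.2038]
('wrist', 'heel_pins') 4 [0.6149 0.1219 0.2343]
19.5667
```

```bash
python3 -c "
from h import *
print(job.hand_in())"
```

```text
the job is handed in; nothing more can be done
None
```

The heel unit is held still in front of the inspection camera and the job is handed in; the hand-in returned no verdict. I measured the pin tips about 100 mm from the lens and within about 3 mm of its axis, with the unit pitched nose-up about 0.20 rad against roughly 0.21 for the camera.

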